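# Load the starter solenoid and start its test

## Task

Take the starter solenoid with the blue cap and set it upright, gently, in the round cup of the tester dock. Then start the test: press the green dome key down just until it clicks (its force drops), no further towards its stop, and let it come up again. Do not click the yellow or the red key.

Things in the scene. Friction and masses are not known exactly. Their poses are not given: they have to be found in the camera images.
- solenoid: Starter solenoid with a BLUE cap, loose, standing upright on the bench, 0.25 kg: steel can 44 mm in diameter and 60 mm high, blue plastic cap 40 mm in diameter above it up to 74 mm, two copper studs (9 mm either side of the axis, along its y) up to 84 mm. Origin at the centre of its underside, z up. A like solenoid with a RED cap stands near; it is not wanted and can change places with this one.
- dock: Tester dock, fixed to the bench: grey plate 130 x 130 x 10 mm with a round black cup in its middle, inner diameter 66 mm, outer 78 mm. Origin at the centre of the plate's underside on the bench, z up; the cup's brass-covered floor is 12 mm and its rim 24 mm above the origin.
- key_green_top (a point): Centre of the top face of the GREEN dome key; moves with the key. The key is a round cap 38 mm in diameter, its top slightly domed and 56 mm above the bench when up. Green, yellow and red keys stand in a row, in any order, 85 mm apart on a fixed panel (120 x 280 x 30 mm high) on the right of the bench; round each is a black bezel 58 mm in diameter, 36 mm above the bench.
- key_green (a joint): How far the green dome key is pushed down, m: 0 up, 0.010 at its stop. Straight down the force rises from 0.7 N to a peak of about 5 N at 2.5 mm, then the dome clicks and the force drops to 2.5 N at 6.5 mm; after that it rises again, 5 N at 8.5 mm and 12 N at the stop. The click counts from 3.5 mm; deeper than 8.5 mm is too far. It springs back up when let go.
- key_yellow (a joint): How far the yellow dome key is pushed down, m: 0 up, 0.010 at its stop; it stands on the same panel as the green one, same size and feel.
- key_red (a joint): How far the red dome key is pushed down, m: 0 up, 0.010 at its stop; it stands on the same panel as the green one, same size and feel.
Things that resemble listed ones, but are neither listed nor needed, are in the scene too. What is shaped like the solenoid but pink is not meant.

How it is judged:
By the outcome, as a careful person would: the job done as asked, in the order asked, and still so for the second after the job is handed in, with the robot touching nothing.
It also fails if it takes over 58 s, if anything falls off the work surface, if the arm or the gripper's body presses on something with over 40 N, if the wrist force passes 120 N, or if a joint passes its speed limit or range.

## Robot

A 6-joint arm with a two-finger parallel gripper is mounted at the origin on the work surface. World frame = base frame: x ahead of the robot, y to its left, z up, the work surface at z = 0. Lengths are in m, angles in rad, forces in N, time in s.
With the tool pointing down it reaches from about 0.35 to 0.925 m from the base axis. Payload 6.4 kg.
Tool frame: the origin (TCP) lies between the finger pads; the fingertips stand 19 mm ahead of it and the grasp point (between the pads) is the TCP (bot.tip_extent is the distance from the TCP to the fingertips, in m); z points along the fingers, y is the line along which they close (so a half turn about z gives the same grasp; the last joint's range is limited). The gripper opens to 94 mm and grips with 3 to 60 N. Pads are 16 mm wide; open, the fingers measure 119 mm over their backs; the gripper's body (75 mm by 177 mm) begins 78 mm behind the grasp point.
Start: joints at [-1.388, 0.245, 1.558, -0, 1.339, -0.174], TCP at [0.227, -0.609, 0.224] pointing down, gripper open.
Joint ranges: [-3.13, 3.13], [-1.02, 2.26], [0.13, 2.54], [-0.95, 4.09], [0.21, 2.88], [-2.74, 2.74]. Speed limits (rad/s): [2.57, 2.57, 3.14, 3.14, 3.14, 3.14].

## Interface

Orientations are given as a unit quaternion [x, y, z, w].
In Python, from rig import observe, eyes, order, search_frame, bot gives the robot as it stands.
- The arm moves only by the tool servo_tool, never from a script. Its argument "deltas" is a list of rows, each an object with "turn": the turn, a rotation vector about the tool's x, y, z in rad, a list of three; "slide": the shift along the tool's x, y, z in mm, a list of three; "fingers": the opening, from -1 (shut) to 1 (fully open), so that 0 is half open. In form: [{"turn": [rx, ry, rz], "slide": [x, y, z], "fingers": fingers}, ...]. A call has 1 to 8 rows; each row shifts and turns the commanded pose from where the row before left it, along the tool's axes as they then stand; what a row does not reach is not made up. A row lasts 1/12 s, in which the tool goes at most 41.7 mm and 7.16 degrees, less where a joint would pass 70% of its speed; a pose out of reach is approached as far as the arm can. A call with a gripper value outside its range is refused whole. The fingers move at their own pace and stop on an object; "force" is the grip in N (left out, the last holds). Time passes only in rows, so rows that do not move let the fingers close. It gives the time, the measured TCP pose, the force, the opening and the grip force at its end, in the units of the state.
- observe(): the state, without advancing time (a new reading comes with each control period).
- eyes.camera(name): name is "side" or "top"; returns a dict with "img" (420x560x3 uint8, blue, green, red), "fovy" (degrees; the focal length in pixels is half the picture's height over the tangent of half this angle, whatever the lens; pixels are square), "cx", "cy" (the principal point, pixels), "R" (3x3) and "t" (3): a world point X has camera coordinates R X + t. Camera axes: x right, y down, z forward; pixel columns grow to the right and rows downward; lengths in m; the calibration is good to about 2 mm. A picture is of the moment at which its call begins. There is no depth.
- order.close_job(): hands the job in; it is judged then, once.
Trained networks look in a picture, given as the dict that the camera call returned (one of the last four; its "shot" number tells which), for a name from the list of things; names that differ only in an ending like _2 or _b are one class to them, and where a whole thing is asked for, a point or a joint stands for the part that bears it (a point fixed in the world has none). Each returns a list of dicts, best first, with "conf" (0 to 1); they miss things now and then, are a little off and sometimes report something else, mostly with a low value. They report only what shows in the picture. A call takes as long as a camera call. They do not tell look-alikes from the thing itself.
- search_frame(picture, name): "bbox" ([centre column, centre row, width, height] in pixels, round what is visible of it).
The state is a dict: "time": time; "joint_pos": joint angles; "dq": joint speeds; "tau": joint torques, N m; "tcp_pos": TCP position; "eef_rot": TCP orientation; "contact_force": force on the tool from outside, world axes, zero at the start; "ft_torque": the same for the moment, N m; "gripper_width": opening from 0.0 (shut) to 1.0 (fully open); "grasp_force": force on a finger pad.
Only numpy, scipy, OpenCV 4.12 (cv2) and the standard library are available. Lean on these libraries where they do the work, as an engineer would, in place of code of your own. Each camera call takes 0.05 s, during which the arm holds its last target. There are 200 camera calls.

## Working session

There is one attempt and no reset: what is moved stays moved. The work goes in short steps, Python scripts to look and compute and a tool call to move; the robot and the scene stay as the last step left them, time stands still between calls to the robot, and variables do not carry over. Pictures are saved under pics/ and viewed, at most 10 in all, crops included, and the job is handed in when it is done.

Besides the shell and the picture viewer there is one more tool, called after "Emit:" as name(argument=value, ...), one argument or row to a line, values as JSON. servo_tool: Moves the arm, as the interface text tells. Its arguments: {"type":"object","properties":{"deltas":{"type":"array"},"force":{"type":"number"}},"required":["deltas"]}

```bash
mkdir -p pics; cat > h.py <<'E'
import numpy as np, cv2
from rig import observe, eyes, order, search_frame, bot
def ray(c,u,v):
    f=c["img"].shape[0]/2/np.tan(np.radians(c["fovy"])/2)
    d=np.array(c["R"]).T@np.array([(u-c["cx"])/f,(v-c["cy"])/f,1]); o=-np.array(c["R"]).T@np.array(c["t"]); return o,d
def at(c,u,v,z):
    o,d=ray(c,u,v); return o+d*(z-o[2])/d[2]
def proj(c,X):
    f=c["img"].shape[0]/2/np.tan(np.radians(c["fovy"])/2)
    p=np.array(c["R"])@np.array(X)+np.array(c["t"]); return p[:2]/p[2]*f+[c["cx"],c["cy"]]
E
python3 - <<'E'
from h import *
for n in ["top","side"]:
    c=eyes.camera(n); cv2.imwrite(f"pics/{n}0.png",c["img"])
    print(n,{k:np.round(c[k],3).tolist() for k in c if k not in("img","shot")}, [k for k in c])
    for t,z in [("solenoid",.074),("dock",.024),("key_green_top",.056),("key_green",.056)]:
        for r in search_frame(c,t)[:5]: print(t,np.round(r["bbox"],1),round(r["conf"],2),np.round(at(c,r["bbox"][0],r["bbox"][1],z),3))
s=observe();print({k:np.round(v,3).tolist() for k,v in s.items()})
E
```

```text
top {'fovy': 47.806, 'cx': 284.455, 'cy': 203.56, 'R': [[-0.018, -1.0, -0.024], [-0.984, 0.022, -0.177], [0.178, 0.02, -0.984]], 't': [0.055, 0.58, 1.229]} ['img', 'fovy', 'cx', 'cy', 'R', 't', 'shot']
solenoid [218.8 169.9  19.7  20.3] 0.72 [0.673 0.219 0.074]
solenoid [178.6 176.3  19.2  17.4] 0.69 [0.658 0.328 0.074]
solenoid [196.5 202.1  21.4  16.9] 0.66 [0.586 0.278 0.074]
solenoid [159.9 209.1  20.4  22.4] 0.59 [0.569 0.376 0.074]
dock [278.9 253.8  50.7  48.2] 0.69 [0.448 0.062 0.024]
key_green_top [435.6 204.7  13.5  14.5] 0.54 [ 0.568 -0.361  0.056]
side {'fovy': 49.801, 'cx': 285.717, 'cy': 203.734, 'R': [[0.992, -0.122, 0.015], [-0.073, -0.678, -0.731], [0.1, 0.725, -0.682]], 't': [-0.561, 0.114, 1.088]} ['img', 'fovy', 'cx', 'cy', 'R', 't', 'shot']
solenoid [306.9 140.7  13.6  28.5] 0.94 [0.662 0.286 0.074]
solenoid [280.2 151.3  15.1  29.8] 0.85 [0.579 0.243 0.074]
solenoid [316.6 165.9  13.7  32.1] 0.81 [0.669 0.167 0.074]
solenoid [274.6 133.8  15.3  26.4] 0.74 [0.572 0.331 0.074]
dock [238.2 218.4  51.7  40.3] 0.92 [0.449 0.039 0.024]
key_green_top [308.8 353.6  19.8  22.8] 0.53 [ 0.563 -0.364  0.056]
key_green [312.1 355.5  18.7  19.6] 0.81 [ 0.569 -0.369  0.056]
{'time': 0.5, 'joint_pos': [-1.388, 0.245, 1.558, -0.0, 1.339, -0.174], 'dq': [0.002, -0.0, -0.002, 0.0, 0.001, -0.0], 'tau': [0.0, -41.543, -31.456, 0.068, 0.029, -0.0], 'tcp_pos': [0.227, -0.609, 0.224], 'eef_rot': [0.984, 0.177, -0.0, -0.0], 'contact_force': [-0.093, -0.016, -0.887], 'ft_torque': [0.054, -0.004, 0.048], 'grasp_force': 0.0, 'gripper_width': 1.0}
```

```bash
python3 - <<'E'
import cv2,numpy as np
t=cv2.imread("pics/top0.png");s=cv2.imread("pics/side0.png")
a=cv2.resize(t[130:300,120:320],(480,408),interpolation=cv2.INTER_CUBIC);
b=cv2.resize(s[100:270,190:350],(320,340),interpolation=cv2.INTER_CUBIC)
im=np.zeros((408,800,3),np.uint8);im[:,:480]=a;im[:340,480:]=b
cv2.imwrite("pics/crop1.png",im)
E
```

```text
(no output)
```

View pics/top0.png

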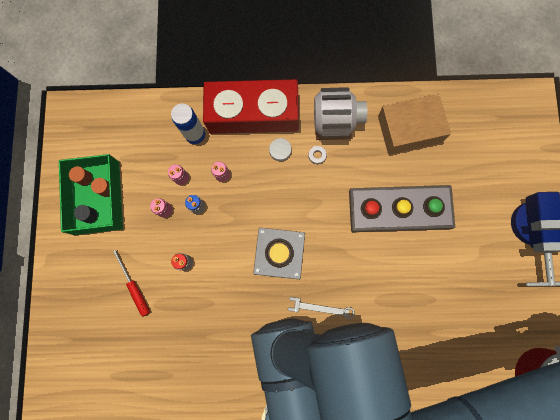

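```bash
ls pics
```

```text
crop1.png
side0.png
top0.png
```

View pics/crop1.png

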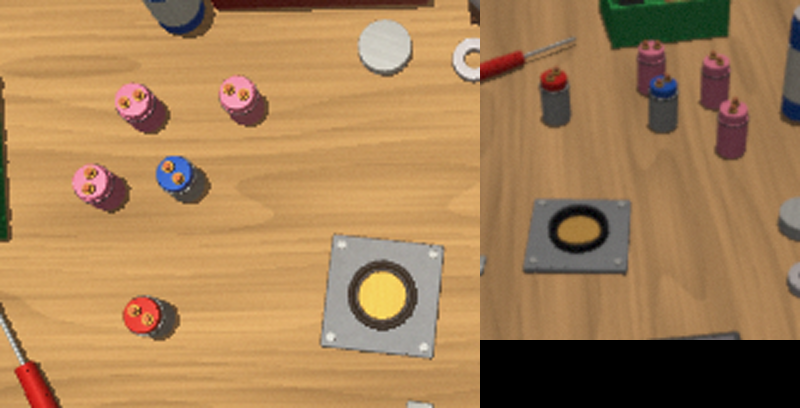

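View pics/side0.png

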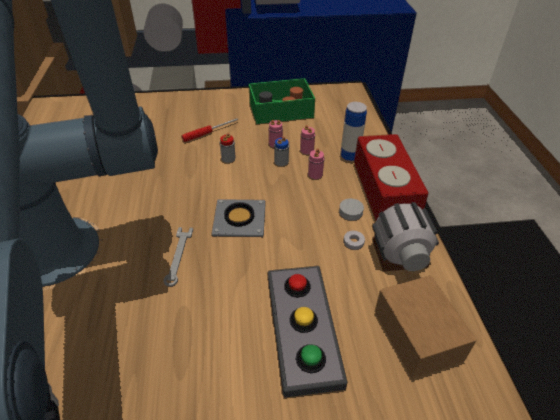

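The wanted one is the solenoid with the grey can and blue cap, at top (193,203) and side (281,152). It could be confused with:
- the red-capped solenoid at top (180,261)
- the pink ones at top (177,173), (219,170) and (158,207)
- the blue-capped bottle at (187,122)

The crop confirms the choice. The green key is at the right end of the row, top (436,206). Next I'll measure by colour and turn the tool.

```bash
cat >> h.py <<'E'
R={"blue":((100,130,60),(125,255,255)),"green":((45,90,40),(80,255,255)),"floor":((15,80,90),(32,255,255))}
def blob(c,col,near,r=20):
    m=cv2.inRange(cv2.cvtColor(c["img"],cv2.COLOR_BGR2HSV),*R[col]); k=np.zeros_like(m)
    cv2.circle(k,(int(near[0]),int(near[1])),r,255,-1); v,u=np.nonzero(m&k)
    return ((u.min()+u.max())/2,(v.min()+v.max())/2,u.max()-u.min()+1,v.max()-v.min()+1,u.mean(),v.mean(),len(u))
def tri(A,a,B,b):
    M=[];y=[]
    for c,p in((A,a),(B,b)):
        o,d=ray(c,*p); d/=np.linalg.norm(d); P=np.eye(3)-np.outer(d,d); M.append(P); y.append(P@o)
    return np.linalg.lstsq(np.vstack(M),np.hstack(y),rcond=None)[0]
E
python3 - <<'E'
from h import *
T=eyes.camera("top");S=eyes.camera("side")
for col,a,b,z in [("blue",(193,203),(281,145),.070),("green",(435,206),(311,355),.05)]:
    p=blob(T,col,a,14);q=blob(S,col,b,14)
    print(col,np.round(p,1),np.round(q,1),"top",at(T,p[4],p[5],z).round(4),"side",at(S,q[4],q[5],z).round(4),"tri",tri(T,p[4:6],S,q[4:6]).round(4))
# cup floor circle
for c,n in((T,(279,253)),(S,(239,216))):
    m=np.zeros((420,560),np.uint8);cv2.circle(m,n,32 if c is T else 20,255,-1)
    d=((c["img"].max(2)<75).astype(np.uint8)*255)&m
    v,u=np.nonzero(d);h=cv2.convexHull(np.c_[u,v].astype(np.int32));e=cv2.fitEllipse(h)
    print("cup rim",e,at(c,*e[0],.024).round(4))
E
```

```text
blue [192.  202.   15.   15.  192.4 202.2 110. ] [281.  143.   13.   11.  281.3 144.2  75. ] top [0.5868 0.2901 0.07  ] side [0.5866 0.2824 0.07  ] tri [0.5879 0.2916 0.0634]
green [435.  205.   15.   15.  435.2 205.1 158. ] [311.  355.   21.   21.  311.  354.6 356. ] top [ 0.5681 -0.3615  0.05  ] side [ 0.5677 -0.3637  0.05  ] tri [ 0.5683 -0.3623  0.0474]
cup rim ((278.8863220214844, 252.86256408691406), (27.750995635986328, 28.203519821166992), 10.90958023071289) [0.4502 0.0617 0.024 ]
cup rim ((239.2156219482422, 218.50843811035156), (31.224225997924805, 35.14207077026367), 176.61431884765625) [0.4514 0.0383 0.024 ]
```

Emit:
servo_tool(
  deltas=[
    {"turn": [0, 0, -0.1215], "slide": [0, 0, 0], "fingers": 1},
    {"turn": [0, 0, -0.1215], "slide": [0, 0, 0], "fingers": 1},
    {"turn": [0, 0, -0.1215], "slide": [0, 0, 0], "fingers": 1},
    {"turn": [0, 0, -0.1215], "slide": [0, 0, 0], "fingers": 1},
    {"turn": [0, 0, -0.1215], "slide": [0, 0, 0], "fingers": 1},
  ],
)

```text
time: 1.02
tcp_pos: [0.227, -0.6091, 0.2245]
eef_rot: [0.885, 0.466, -0.0, 0.0]
contact_force: [0.5, -0.4, -0.6]
gripper_width: 1.002
grasp_force: 0.0
```

Emit:
servo_tool(
  deltas=[
    {"turn": [0, 0, -0.1215], "slide": [0, 0, 0], "fingers": 1},
    {"turn": [0, 0, -0.1215], "slide": [0, 0, 0], "fingers": 1},
    {"turn": [0, 0, -0.1215], "slide": [0, 0, 0], "fingers": 1},
    {"turn": [0, 0, -0.1215], "slide": [0, 0, 0], "fingers": 1},
    {"turn": [0, 0, -0.1215], "slide": [0, 0, 0], "fingers": 1},
    {"turn": [0, 0, 0], "slide": [0, 0, 0], "fingers": 1},
  ],
)

```text
time: 1.52
tcp_pos: [0.227, -0.6091, 0.2245]
eef_rot: [0.706, 0.708, -0.0, 0.0]
contact_force: [1.1, 0.1, 0.7]
gripper_width: 0.999
grasp_force: 0.0
```

Emit:
servo_tool(
  deltas=[
    {"turn": [0, 0, 0], "slide": [37, 15, 0], "fingers": 1},
    {"turn": [0, 0, 0], "slide": [37, 15, 0], "fingers": 1},
    {"turn": [0, 0, 0], "slide": [37, 15, 0], "fingers": 1},
    {"turn": [0, 0, 0], "slide": [37, 15, 0], "fingers": 1},
    {"turn": [0, 0, 0], "slide": [37, 15, 0], "fingers": 1},
    {"turn": [0, 0, 0], "slide": [37, 15, 0], "fingers": 1},
    {"turn": [0, 0, 0], "slide": [37, 15, 0], "fingers": 1},
    {"turn": [0, 0, 0], "slide": [37, 15, 0], "fingers": 1},
  ],
)

```text
time: 2.18
tcp_pos: [0.347, -0.3112, 0.2246]
eef_rot: [0.708, 0.706, 0.0, 0.0]
contact_force: [1.2, 0.3, 0.5]
gripper_width: 0.996
grasp_force: 0.0
```

Emit:
servo_tool(
  deltas=[
    {"turn": [0, 0, 0], "slide": [37, 15, 0], "fingers": 1},
    {"turn": [0, 0, 0], "slide": [37, 15, 0], "fingers": 1},
    {"turn": [0, 0, 0], "slide": [37, 15, 0], "fingers": 1},
    {"turn": [0, 0, 0], "slide": [37, 15, 0], "fingers": 1},
    {"turn": [0, 0, 0], "slide": [37, 15, 0], "fingers": 1},
    {"turn": [0, 0, 0], "slide": [37, 15, 0], "fingers": 1},
    {"turn": [0, 0, 0], "slide": [37, 15, 0], "fingers": 1},
    {"turn": [0, 0, 0], "slide": [37, 15, 0], "fingers": 1},
  ],
)

```text
time: 2.85
tcp_pos: [0.4669, -0.0148, 0.2249]
eef_rot: [0.708, 0.706, 0.0, 0.001]
contact_force: [1.0, -0.6, -0.5]
gripper_width: 1.001
grasp_force: 0.0
```

Emit:
servo_tool(
  deltas=[
    {"turn": [0, 0, 0], "slide": [37, 15, 0], "fingers": 1},
    {"turn": [0, 0, 0], "slide": [37, 15, 0], "fingers": 1},
    {"turn": [0, 0, 0], "slide": [37, 15, 0], "fingers": 1},
    {"turn": [0, 0, 0], "slide": [37, 15, 0], "fingers": 1},
    {"turn": [0, 0, 0], "slide": [37, 15, 0], "fingers": 1},
    {"turn": [0, 0, 0], "slide": [30, 10, 0], "fingers": 1},
    {"turn": [0, 0, 0], "slide": [0, 0, 0], "fingers": 1},
    {"turn": [0, 0, 0], "slide": [0, 0, 0], "fingers": 1},
  ],
)

```text
time: 3.52
tcp_pos: [0.5512, 0.1995, 0.2242]
eef_rot: [0.707, 0.708, -0.0, -0.0]
contact_force: [0.1, 0.6, 0.1]
gripper_width: 0.998
grasp_force: 0.0
```

```bash
python3 - <<'E'
from h import *
T=eyes.camera("top");S=eyes.camera("side");s=observe();print(np.round(s["tcp_pos"],4),np.round(s["joint_pos"],3),s["time"])
def up(c,x,y,w,h,W,H): return cv2.resize(c["img"][y:y+h,x:x+w],(W,H),interpolation=cv2.INTER_CUBIC)
im=np.hstack([up(T,130,140,200,150,400,300),up(S,200,60,160,180,400,450)[:300]]);im2=np.hstack([up(S,200,120,160,120,400,300),up(S,200,190,80,60,400,300)])
cv2.imwrite("pics/c2.png",np.vstack([im,im2]))
for c in(T,S):
  for n in("dock","solenoid"):
    for r in search_frame(c,n)[:4]: print(n,np.round(r["bbox"],1),round(r["conf"],2))
for z in(.0,.010,.024):
  print(z,"proj into side of top cup",proj(S,[.4502,.0617,z]).round(1))
E
```

```text
[0.551  0.1977 0.2243] [ 0.151  0.096  1.727 -0.     1.319  0.152] 3.6167
dock [278.1 251.9  47.9  47.6] 0.87
solenoid [152.2 207.9   6.6  11.5] 0.57
dock [237.8 218.3  57.1  34.5] 0.71
solenoid [280.6 151.4  15.1  29.1] 0.88
solenoid [314.9 165.1  12.   31.6] 0.7
solenoid [306.9 139.2  13.6  31.7] 0.67
solenoid [273.9 133.4  16.2  26.1] 0.53
0.0 proj into side of top cup [238.8 218.8]
0.01 proj into side of top cup [238.6 216. ]
0.024 proj into side of top cup [238.3 212.1]
```

View pics/c2.png

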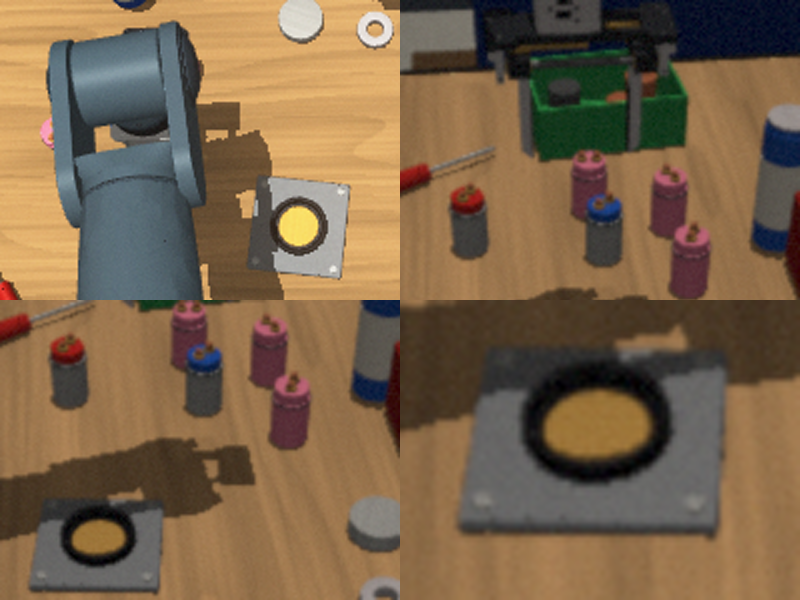

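The crops show the blue-capped solenoid standing clear among the pinks, and the cup centre at side (239,214). That agrees with the top view: dock at about (0.450, 0.060).

Emit:
servo_tool(
  deltas=[
    {"turn": [0, 0, 0], "slide": [30, 12, 0], "fingers": 1},
    {"turn": [0, 0, 0], "slide": [30, 12, 0], "fingers": 1},
    {"turn": [0, 0, 0], "slide": [29, 12, 0], "fingers": 1},
    {"turn": [0, 0, 0], "slide": [0, 0, 30], "fingers": 1},
    {"turn": [0, 0, 0], "slide": [0, 0, 30], "fingers": 1},
    {"turn": [0, 0, 0], "slide": [0, 0, 24], "fingers": 1},
    {"turn": [0, 0, 0], "slide": [0, 0, 0], "fingers": 1},
    {"turn": [0, 0, 0], "slide": [0, 0, 0], "fingers": 1},
  ],
)

```text
time: 4.48
tcp_pos: [0.5864, 0.2864, 0.1394]
eef_rot: [0.707, 0.707, -0.001, -0.001]
contact_force: [0.1, -0.7, 0.1]
gripper_width: 0.998
grasp_force: 0.0
```

```bash
python3 - <<'E'
from h import *
S=eyes.camera("side");s=observe();print(np.round(s["tcp_pos"],4))
im=cv2.resize(S["img"][80:190,220:360],(700,550),interpolation=cv2.INTER_CUBIC)
t=np.array(s["tcp_pos"])
def dot(X,col): 
    p=proj(S,X); cv2.circle(im,(int((p[0]-220)*5),int((p[1]-80)*5)),4,col,-1)
a=np.linspace(0,6.28,24)
for z,r in((0,.022),(.06,.022),(.074,.02)):
    for k in a: dot([t[0]+r*np.cos(k),t[1]+r*np.sin(k),z],(0,255,0))
dot(t+[0,0,-.019],(0,255,255))
cv2.imwrite("pics/c3.png",im)
E
```

```text
[0.5877 0.2869 0.1416]
```

View pics/c3.png

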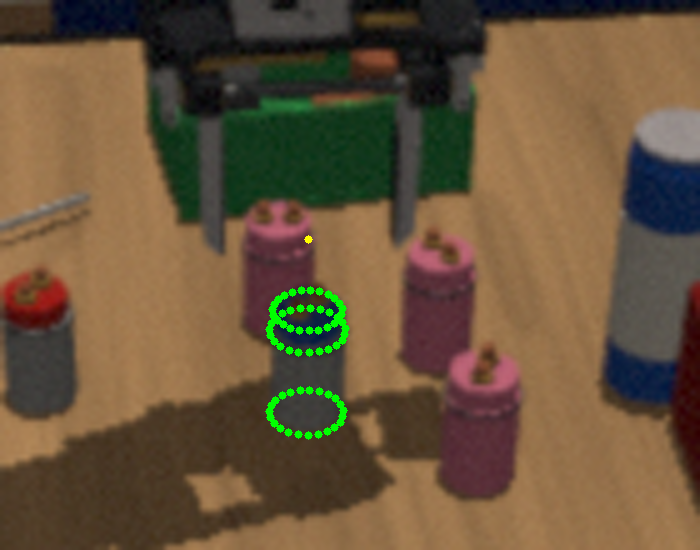

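The model outline falls on the blue solenoid (crop (308,370)), with the fingers straddling it evenly at 212 and 405. I'll go down and grip.

Emit:
servo_tool(
  deltas=[
    {"turn": [0, 0, 0], "slide": [0, 0, 25], "fingers": 1},
    {"turn": [0, 0, 0], "slide": [0, 0, 25], "fingers": 1},
    {"turn": [0, 0, 0], "slide": [0, 0, 25], "fingers": 1},
    {"turn": [0, 0, 0], "slide": [0, 0, 14], "fingers": 1},
    {"turn": [0, 0, 0], "slide": [0, 0, 6], "fingers": 1},
    {"turn": [0, 0, 0], "slide": [0, 0, 0], "fingers": 1},
    {"turn": [0, 0, 0], "slide": [0, 0, 0], "fingers": 1},
  ],
)

```text
time: 5.12
tcp_pos: [0.5884, 0.2876, 0.0473]
eef_rot: [0.707, 0.707, 0.001, 0.001]
contact_force: [-0.3, -0.8, 0.4]
gripper_width: 1.002
grasp_force: 0.0
```

Emit:
servo_tool(
  deltas=[
    {"turn": [0, 0, 0], "slide": [0, 0, 0], "fingers": 0.2},
    {"turn": [0, 0, 0], "slide": [0, 0, 0], "fingers": 0.1},
    {"turn": [0, 0, 0], "slide": [0, 0, 0], "fingers": 0},
    {"turn": [0, 0, 0], "slide": [0, 0, 0], "fingers": -0.1},
    {"turn": [0, 0, 0], "slide": [0, 0, 0], "fingers": -0.2},
    {"turn": [0, 0, 0], "slide": [0, 0, 0], "fingers": -0.3},
    {"turn": [0, 0, 0], "slide": [0, 0, 0], "fingers": -0.3},
    {"turn": [0, 0, 0], "slide": [0, 0, 0], "fingers": -0.3},
  ],
  force=15,
)

```text
time: 5.78
tcp_pos: [0.5871, 0.2873, 0.0454]
eef_rot: [0.707, 0.707, 0.0, 0.0]
contact_force: [1.8, -0.6, 1.5]
gripper_width: 0.468
grasp_force: 1.8
```

Emit:
servo_tool(
  deltas=[
    {"turn": [0, 0, 0], "slide": [0, 0, 0], "fingers": -1},
    {"turn": [0, 0, 0], "slide": [0, 0, 0], "fingers": -1},
    {"turn": [0, 0, 0], "slide": [0, 0, 0], "fingers": -1},
    {"turn": [0, 0, 0], "slide": [0, 0, -5], "fingers": -1},
    {"turn": [0, 0, 0], "slide": [0, 0, -15], "fingers": -1},
    {"turn": [0, 0, 0], "slide": [0, 0, -20], "fingers": -1},
    {"turn": [0, 0, 0], "slide": [0, 0, -20], "fingers": -1},
    {"turn": [0, 0, 0], "slide": [0, 0, -20], "fingers": -1},
  ],
)

```text
time: 6.45
tcp_pos: [0.587, 0.2873, 0.1273]
eef_rot: [0.707, 0.707, 0.0, 0.0]
contact_force: [0.7, 0.0, -2.2]
gripper_width: 0.467
grasp_force: 15.0
```

Emit:
servo_tool(
  deltas=[
    {"turn": [0, 0, 0], "slide": [-10, -6, -5], "fingers": -1},
    {"turn": [0, 0, 0], "slide": [-20, -12, 0], "fingers": -1},
    {"turn": [0, 0, 0], "slide": [-25, -15, 0], "fingers": -1},
    {"turn": [0, 0, 0], "slide": [-25, -15, 0], "fingers": -1},
    {"turn": [0, 0, 0], "slide": [-25, -15, 0], "fingers": -1},
    {"turn": [0, 0, 0], "slide": [-25, -15, 0], "fingers": -1},
    {"turn": [0, 0, 0], "slide": [-25, -15, 0], "fingers": -1},
    {"turn": [0, 0, 0], "slide": [-25, -15, 0], "fingers": -1},
  ],
)

```text
time: 7.12
tcp_pos: [0.4786, 0.1062, 0.1315]
eef_rot: [0.707, 0.708, 0.0, 0.0]
contact_force: [0.0, -0.3, -2.5]
gripper_width: 0.464
grasp_force: 15.0
```

Emit:
servo_tool(
  deltas=[
    {"turn": [0, 0, 0], "slide": [-22, -14, 0], "fingers": -1},
    {"turn": [0, 0, 0], "slide": [-17, -10, 0], "fingers": -1},
    {"turn": [0, 0, 0], "slide": [-8, -5, 0], "fingers": -1},
    {"turn": [0, 0, 0], "slide": [0, 0, 15], "fingers": -1},
    {"turn": [0, 0, 0], "slide": [0, 0, 15], "fingers": -1},
    {"turn": [0, 0, 0], "slide": [0, 0, 10], "fingers": -1},
    {"turn": [0, 0, 0], "slide": [0, 0, 0], "fingers": -1},
    {"turn": [0, 0, 0], "slide": [0, 0, 0], "fingers": -1},
  ],
)

```text
time: 7.78
tcp_pos: [0.4503, 0.0605, 0.0904]
eef_rot: [0.707, 0.708, -0.0, -0.0]
contact_force: [-0.7, 0.0, -2.1]
gripper_width: 0.467
grasp_force: 15.0
```

```bash
python3 - <<'E'
from h import *
S=eyes.camera("side");T=eyes.camera("top");s=observe();print(np.round(s["tcp_pos"],4),s["contact_force"],s["grasp_force"])
t=np.array(s["tcp_pos"]);b=t[2]-.045
a=np.linspace(0,6.28,30)
out=[]
for c,(x,y) in((S,(190,150)),(T,(230,205))):
    im=cv2.resize(c["img"][y:y+100,x:x+100],(400,400),interpolation=cv2.INTER_CUBIC)
    def ring(cx,cy,z,r,col):
        for k in a:
            p=proj(c,[cx+r*np.cos(k),cy+r*np.sin(k),z]); cv2.circle(im,(int((p[0]-x+.5)*4),int((p[1]-y+.5)*4)),1,col,-1)
    ring(.450,.060,.024,.039,(0,255,0)); ring(t[0],t[1],b,.022,(0,0,255)); ring(t[0],t[1],b+.074,.02,(0,0,255))
    out.append(im)
cv2.imwrite("pics/c4.png",np.hstack(out))
E
```

```text
[0.4511 0.0603 0.0913] [-0.79472136  0.66019476 -1.56989916] 14.999489933252335
```

View pics/c4.png

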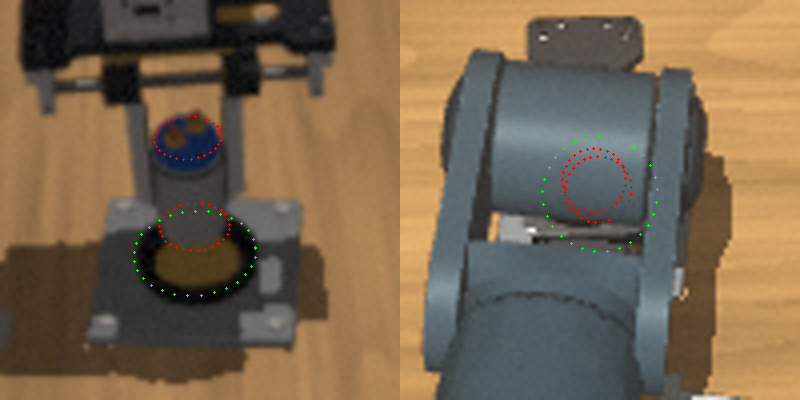

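Overlay agrees: the solenoid sits above the middle of the cup (side crop (195,255)). I'll lower it slowly.

Emit:
servo_tool(
  deltas=[
    {"turn": [0, 0, 0], "slide": [0, 0, 10], "fingers": -1},
    {"turn": [0, 0, 0], "slide": [-1, 0, 8], "fingers": -1},
    {"turn": [0, 0, 0], "slide": [0, 0, 6], "fingers": -1},
    {"turn": [0, 0, 0], "slide": [0, 0, 3], "fingers": -1},
    {"turn": [0, 0, 0], "slide": [0, 0, 2], "fingers": -1},
    {"turn": [0, 0, 0], "slide": [0, 0, 1], "fingers": -1},
    {"turn": [0, 0, 0], "slide": [0, 0, 0], "fingers": -1},
    {"turn": [0, 0, 0], "slide": [0, 0, 0], "fingers": -1},
  ],
)

```text
time: 8.55
tcp_pos: [0.4506, 0.0591, 0.0606]
eef_rot: [0.707, 0.707, 0.0, 0.0]
contact_force: [0.5, 0.4, -2.2]
gripper_width: 0.463
grasp_force: 15.0
```

Emit:
servo_tool(
  deltas=[
    {"turn": [0, 0, 0], "slide": [0, 0, 0.7], "fingers": -1},
    {"turn": [0, 0, 0], "slide": [0, 0, 0.7], "fingers": -1},
    {"turn": [0, 0, 0], "slide": [0, 0, 0.6], "fingers": -1},
    {"turn": [0, 0, 0], "slide": [0, 0, 0], "fingers": -1},
  ],
)

```text
time: 8.88
tcp_pos: [0.4503, 0.0591, 0.0584]
eef_rot: [0.707, 0.707, -0.0, -0.0]
contact_force: [0.8, 0.1, -1.4]
gripper_width: 0.466
grasp_force: 15.0
```

Emit:
servo_tool(
  deltas=[
    {"turn": [0, 0, 0], "slide": [0, 0, 0.5], "fingers": -1},
    {"turn": [0, 0, 0], "slide": [0, 0, 0], "fingers": -1},
    {"turn": [0, 0, 0], "slide": [0, 0, 0], "fingers": -1},
  ],
)

```text
time: 9.13
tcp_pos: [0.4504, 0.0592, 0.058]
eef_rot: [0.707, 0.707, 0.0, -0.0]
contact_force: [-0.6, -0.8, -1.6]
gripper_width: 0.466
grasp_force: 15.0
```

Emit:
servo_tool(
  deltas=[
    {"turn": [0, 0, 0], "slide": [0, 0, 0.4], "fingers": -1},
    {"turn": [0, 0, 0], "slide": [0, 0, 0], "fingers": -1},
    {"turn": [0, 0, 0], "slide": [0, 0, 0], "fingers": -1},
  ],
)

```text
time: 9.38
tcp_pos: [0.4503, 0.0592, 0.0575]
eef_rot: [0.707, 0.707, -0.0, -0.0]
contact_force: [-0.5, 0.4, -1.9]
gripper_width: 0.466
grasp_force: 15.0
```

Emit:
servo_tool(
  deltas=[
    {"turn": [0, 0, 0], "slide": [0, 0, 0.4], "fingers": -1},
    {"turn": [0, 0, 0], "slide": [0, 0, 0], "fingers": -1},
    {"turn": [0, 0, 0], "slide": [0, 0, 0], "fingers": -1},
  ],
)

```text
time: 9.63
tcp_pos: [0.4504, 0.0591, 0.0574]
eef_rot: [0.707, 0.707, -0.0, -0.0]
contact_force: [-0.8, 0.4, 0.6]
gripper_width: 0.465
grasp_force: 15.0
```

Emit:
servo_tool(
  deltas=[
    {"turn": [0, 0, 0], "slide": [0, 0, 0.3], "fingers": -1},
    {"turn": [0, 0, 0], "slide": [0, 0, 0], "fingers": -1},
    {"turn": [0, 0, 0], "slide": [0, 0, 0], "fingers": -1},
  ],
)

```text
time: 9.88
tcp_pos: [0.4505, 0.0592, 0.0574]
eef_rot: [0.707, 0.708, -0.0, -0.0]
contact_force: [-3.0, -0.1, 4.7]
gripper_width: 0.468
grasp_force: 15.0
```

Touched down at the expected height, so I'll release in stages and rise.

Emit:
servo_tool(
  deltas=[
    {"turn": [0, 0, 0], "slide": [0, 0, 0], "fingers": 0},
    {"turn": [0, 0, 0], "slide": [0, 0, 0], "fingers": 0.1},
    {"turn": [0, 0, 0], "slide": [0, 0, 0], "fingers": 0.3},
    {"turn": [0, 0, 0], "slide": [0, 0, 0], "fingers": 0.6},
    {"turn": [0, 0, 0], "slide": [0, 0, 0], "fingers": 1},
    {"turn": [0, 0, 0], "slide": [0, 0, 0], "fingers": 1},
    {"turn": [0, 0, 0], "slide": [0, 0, 0], "fingers": 1},
    {"turn": [0, 0, 0], "slide": [0, 0, 0], "fingers": 1},
  ],
)

```text
time: 10.55
tcp_pos: [0.4504, 0.0592, 0.0568]
eef_rot: [0.707, 0.707, 0.0, -0.0]
contact_force: [-0.4, -0.7, 0.8]
gripper_width: 0.939
grasp_force: 0.0
```

Emit:
servo_tool(
  deltas=[
    {"turn": [0, 0, 0], "slide": [0, 0, -10], "fingers": 1},
    {"turn": [0, 0, 0], "slide": [0, 0, -20], "fingers": 1},
    {"turn": [0, 0, 0], "slide": [0, 0, -25], "fingers": 1},
    {"turn": [0, 0, 0], "slide": [0, 0, -25], "fingers": 1},
    {"turn": [0, 0, 0], "slide": [0, 0, -25], "fingers": 1},
    {"turn": [0, 0, 0], "slide": [0, 0, -15], "fingers": 1},
  ],
)

```text
time: 11.05
tcp_pos: [0.4516, 0.0591, 0.1806]
eef_rot: [0.707, 0.707, 0.001, 0.002]
contact_force: [-0.3, 1.2, -0.7]
gripper_width: 0.996
grasp_force: 0.0
```

Emit:
servo_tool(
  deltas=[
    {"turn": [0, 0, 0], "slide": [-20, 5, 0], "fingers": -1},
    {"turn": [0, 0, 0], "slide": [-33, 9, 0], "fingers": -1},
    {"turn": [0, 0, 0], "slide": [-33, 9, 0], "fingers": -1},
    {"turn": [0, 0, 0], "slide": [-33, 9, 0], "fingers": -1},
    {"turn": [0, 0, 0], "slide": [-33, 9, 0], "fingers": -1},
    {"turn": [0, 0, 0], "slide": [-33, 9, 0], "fingers": -1},
    {"turn": [0, 0, 0], "slide": [-33, 9, 0], "fingers": -1},
    {"turn": [0, 0, 0], "slide": [-33, 9, 0], "fingers": -1},
  ],
)

```text
time: 11.72
tcp_pos: [0.5189, -0.1936, 0.1778]
eef_rot: [0.707, 0.707, 0.0, 0.0]
contact_force: [0.6, -0.2, -0.3]
gripper_width: 0.466
grasp_force: 0.0
```

Emit:
servo_tool(
  deltas=[
    {"turn": [0, 0, 0], "slide": [-33, 10, 0], "fingers": -1},
    {"turn": [0, 0, 0], "slide": [-33, 10, 0], "fingers": -1},
    {"turn": [0, 0, 0], "slide": [-33, 10, 0], "fingers": -1},
    {"turn": [0, 0, 0], "slide": [-33, 10, 0], "fingers": -1},
    {"turn": [0, 0, 0], "slide": [-28, 6, 0], "fingers": -1},
    {"turn": [0, 0, 0], "slide": [-10, 4, 0], "fingers": -1},
    {"turn": [0, 0, 0], "slide": [0, 0, 0], "fingers": -1},
    {"turn": [0, 0, 0], "slide": [0, 0, 0], "fingers": -1},
  ],
)

```text
time: 12.38
tcp_pos: [0.5687, -0.3611, 0.177]
eef_rot: [0.707, 0.707, 0.0, -0.0]
contact_force: [0.0, 0.1, 0.0]
gripper_width: 0.003
grasp_force: 0.0
```

Emit:
servo_tool(
  deltas=[
    {"turn": [0, 0, 0], "slide": [0, 0, 20], "fingers": -1},
    {"turn": [0, 0, 0], "slide": [0, 0, 25], "fingers": -1},
    {"turn": [0, 0, 0], "slide": [0, 0, 20], "fingers": -1},
    {"turn": [0, 0, 0], "slide": [0, 0, 10], "fingers": -1},
    {"turn": [0, 0, 0], "slide": [0, 0, 0], "fingers": -1},
    {"turn": [0, 0, 0], "slide": [0, 0, 0], "fingers": -1},
  ],
)

```text
time: 12.88
tcp_pos: [0.5689, -0.3606, 0.1022]
eef_rot: [0.706, 0.708, 0.0, -0.0]
contact_force: [0.3, -0.8, 0.3]
gripper_width: 0.004
grasp_force: 0.0
```

```bash
python3 - <<'E'
from h import *
S=eyes.camera("side");T=eyes.camera("top");s=observe();print(np.round(s["tcp_pos"],4),np.round(s["contact_force"],2),s["gripper_width"])
t=np.array(s["tcp_pos"])
a=np.linspace(0,6.28,30)
out=[]
def view(c,x,y,w,k,rings):
    im=cv2.resize(c["img"][y:y+w,x:x+w],(400,400),interpolation=cv2.INTER_CUBIC);k=400/w
    for cx,cy,z,r,col in rings:
        for q in a:
            p=proj(c,[cx+r*np.cos(q),cy+r*np.sin(q),z]); cv2.circle(im,(int((p[0]-x+.5)*k),int((p[1]-y+.5)*k)),1,col,-1)
    return im
i1=view(S,260,305,90,4,[(.568,-.362,.036,.029,(255,255,255)),(t[0],t[1],t[2]-.019,.004,(0,0,255))])
i2=view(S,190,150,100,4,[(.4503,.0592,.086,.020,(0,0,255)),(.450,.060,.024,.039,(0,255,0))])
cv2.imwrite("pics/c5.png",np.hstack([i1,i2]))
E
```

```text
[ 0.5697 -0.3619  0.1039] [ 0.52 -0.91  0.41] 0.004743951379512969
```

View pics/c5.png

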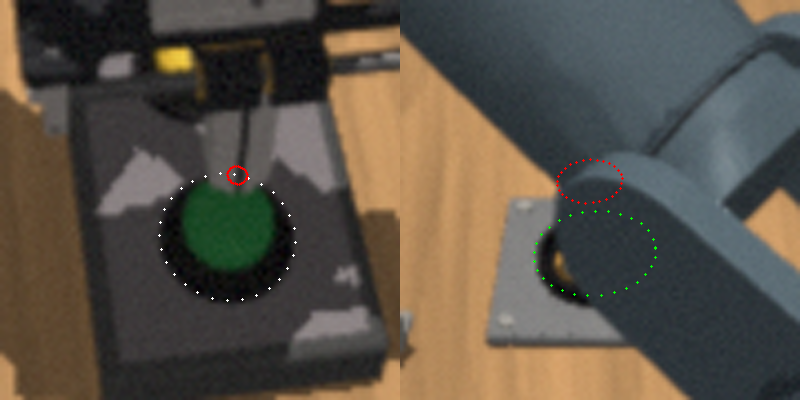

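The left crop shows the fingertips above the green key, with the bezel ring matching. The dock is hidden by the arm here, so I'll check the placement from the top before pressing.

```bash
python3 - <<'E'
from h import *
T=eyes.camera("top")
x,y=230,205
im=cv2.resize(T["img"][y:y+100,x:x+100],(400,400),interpolation=cv2.INTER_CUBIC)
i2=cv2.resize(T["img"][150:250,350:450],(400,400),interpolation=cv2.INTER_CUBIC)
cv2.imwrite("pics/c6.png",np.hstack([im,i2]))
for r in search_frame(T,"solenoid"): print(np.round(r["bbox"],1),round(r["conf"],2))
print(proj(T,[.4503,.0592,.086]))
E
```

```text
[281.3 251.6  15.6  18.6] 0.82
[178.4 174.9  16.6  18. ] 0.73
[161.1 208.6  20.6  20.3] 0.61
[218.9 172.1  19.9  22.2] 0.59
[279.01152057 251.01014318]
```

View pics/c6.png

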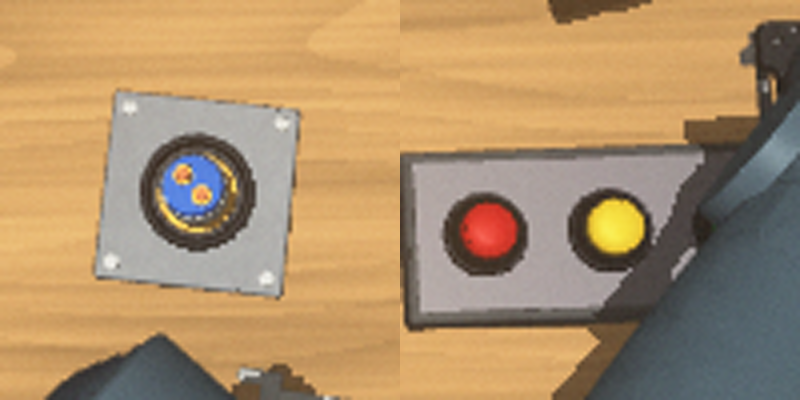

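Emit:
servo_tool(
  deltas=[
    {"turn": [0, 0, 0], "slide": [0, 0, 10], "fingers": -1},
    {"turn": [0, 0, 0], "slide": [0, 0, 8], "fingers": -1},
    {"turn": [0, 0, 0], "slide": [0, 0, 5], "fingers": -1},
    {"turn": [0, 0, 0], "slide": [0, 0, 0], "fingers": -1},
    {"turn": [0, 0, 0], "slide": [0, 0, 0], "fingers": -1},
  ],
)

```text
time: 13.5
tcp_pos: [0.5683, -0.3614, 0.0778]
eef_rot: [0.707, 0.707, -0.0, -0.001]
contact_force: [-0.4, 0.3, 0.3]
gripper_width: -0.001
grasp_force: 0.0
```

The solenoid stands upright in the cup (left crop (192,187)). Now I'll press in small steps, watching the force.

Emit:
servo_tool(
  deltas=[
    {"turn": [0, 0, 0], "slide": [0, 0, 1], "fingers": -1},
    {"turn": [0, 0, 0], "slide": [0, 0, 1], "fingers": -1},
    {"turn": [0, 0, 0], "slide": [0, 0, 1], "fingers": -1},
    {"turn": [0, 0, 0], "slide": [0, 0, 0], "fingers": -1},
    {"turn": [0, 0, 0], "slide": [0, 0, 0], "fingers": -1},
  ],
)

```text
time: 13.92
tcp_pos: [0.5688, -0.3618, 0.0759]
eef_rot: [0.707, 0.707, -0.0, 0.0]
contact_force: [-0.9, 0.2, 0.0]
gripper_width: 0.003
grasp_force: 0.0
```

Emit:
servo_tool(
  deltas=[
    {"turn": [0, 0, 0], "slide": [0, 0, 1], "fingers": -1},
    {"turn": [0, 0, 0], "slide": [0, 0, 0], "fingers": -1},
    {"turn": [0, 0, 0], "slide": [0, 0, 0], "fingers": -1},
  ],
)

```text
time: 14.17
tcp_pos: [0.569, -0.3619, 0.0752]
eef_rot: [0.707, 0.707, 0.0, 0.0]
contact_force: [-0.1, 0.2, 0.9]
gripper_width: 0.002
grasp_force: 0.5
```

Emit:
servo_tool(
  deltas=[
    {"turn": [0, 0, 0], "slide": [0, 0, 1], "fingers": -1},
    {"turn": [0, 0, 0], "slide": [0, 0, 0], "fingers": -1},
    {"turn": [0, 0, 0], "slide": [0, 0, 0], "fingers": -1},
  ],
)

```text
time: 14.42
tcp_pos: [0.569, -0.3619, 0.0743]
eef_rot: [0.707, 0.707, -0.0, 0.0]
contact_force: [-0.4, -0.6, 3.4]
gripper_width: 0.005
grasp_force: 1.5
```

Emit:
servo_tool(
  deltas=[
    {"turn": [0, 0, 0], "slide": [0, 0, 1], "fingers": -1},
    {"turn": [0, 0, 0], "slide": [0, 0, 0], "fingers": -1},
    {"turn": [0, 0, 0], "slide": [0, 0, 0], "fingers": -1},
  ],
)

```text
time: 14.67
tcp_pos: [0.5689, -0.3619, 0.0732]
eef_rot: [0.707, 0.707, -0.0, 0.0]
contact_force: [-1.3, 0.3, 5.4]
gripper_width: 0.005
grasp_force: 2.1
```

Emit:
servo_tool(
  deltas=[
    {"turn": [0, 0, 0], "slide": [0, 0, 1], "fingers": -1},
    {"turn": [0, 0, 0], "slide": [0, 0, 0], "fingers": -1},
    {"turn": [0, 0, 0], "slide": [0, 0, 0], "fingers": -1},
  ],
)

```text
time: 14.92
tcp_pos: [0.5689, -0.3619, 0.072]
eef_rot: [0.707, 0.707, 0.0, 0.0]
contact_force: [0.2, 0.4, 4.1]
gripper_width: 0.005
grasp_force: 2.1
```

Emit:
servo_tool(
  deltas=[
    {"turn": [0, 0, 0], "slide": [0, 0, 1], "fingers": -1},
    {"turn": [0, 0, 0], "slide": [0, 0, 0], "fingers": -1},
    {"turn": [0, 0, 0], "slide": [0, 0, 0], "fingers": -1},
  ],
)

```text
time: 15.17
tcp_pos: [0.5689, -0.3619, 0.0708]
eef_rot: [0.707, 0.707, -0.0, 0.0]
contact_force: [0.4, -0.1, 3.5]
gripper_width: 0.008
grasp_force: 1.8
```

Emit:
servo_tool(
  deltas=[
    {"turn": [0, 0, 0], "slide": [0, 0, 1], "fingers": -1},
    {"turn": [0, 0, 0], "slide": [0, 0, 0], "fingers": -1},
    {"turn": [0, 0, 0], "slide": [0, 0, 0], "fingers": -1},
  ],
)

```text
time: 15.42
tcp_pos: [0.5689, -0.3619, 0.0698]
eef_rot: [0.707, 0.707, 0.0, 0.0]
contact_force: [0.6, -1.6, 2.6]
gripper_width: 0.005
grasp_force: 1.4
```

Clicked: the force rose to 5.4 N, then fell to 2.6 N at about 5.5 mm. Letting the key come up.

Emit:
servo_tool(
  deltas=[
    {"turn": [0, 0, 0], "slide": [0, 0, -4], "fingers": -1},
    {"turn": [0, 0, 0], "slide": [0, 0, -10], "fingers": -1},
    {"turn": [0, 0, 0], "slide": [0, 0, -25], "fingers": -1},
    {"turn": [0, 0, 0], "slide": [0, 0, -35], "fingers": -1},
    {"turn": [0, 0, 0], "slide": [0, 0, -25], "fingers": -1},
    {"turn": [0, 0, 0], "slide": [0, 0, 0], "fingers": -1},
    {"turn": [0, 0, 0], "slide": [0, 0, 0], "fingers": -1},
    {"turn": [0, 0, 0], "slide": [0, 0, 0], "fingers": -1},
  ],
)

```text
time: 16.08
tcp_pos: [0.568, -0.3609, 0.1676]
eef_rot: [0.707, 0.707, -0.0, -0.001]
contact_force: [-0.2, 0.3, -1.0]
gripper_width: 0.005
grasp_force: 0.0
```

```bash
python3 - <<'E'
from h import *
s=observe();T=eyes.camera("top");print(np.round(s["tcp_pos"],3),np.round(s["contact_force"],1))
print([np.round(r["bbox"],1).tolist() for r in search_frame(T,"solenoid")], np.round(blob(T,"blue",(280,251),14),1))
print(order.close_job())
E
```

```text
[ 0.568 -0.361  0.168] [-0.2  0.3 -1. ]
[[217.6, 172.1, 20.2, 21.9], [279.6, 251.3, 17.1, 18.6], [160.4, 208.2, 19.1, 21.2], [178.2, 176.6, 19.5, 17.9]] [278.  251.   15.   15.  277.8 251.1 114. ]
the job is handed in; nothing more can be done
None
```

The blue-capped solenoid stands upright in the dock cup, the green key was pressed about 5.5 mm to its click and let go, the yellow and red keys were not touched, and the job was handed in at about 16 s.

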